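# Lay out the gear on a light-fitting tray

## Robot

A 6-joint arm with a two-finger parallel gripper is mounted at the origin on the work surface. World frame = base frame: x ahead of the robot, y to its left, z up, the work surface at z = 0. Lengths are in m, angles in rad, forces in N, time in s.
With the tool pointing down it reaches from about 0.3 to 0.875 m from the base axis. Payload 6.4 kg.
Tool frame: the origin (TCP) lies at the very end of the fingers, on their centre line; the grasp point (between the pads) lies 19 mm behind it; z points along the fingers, y is the line along which they close (so a half turn about z gives the same grasp; the last joint's range is limited). The gripper opens to 85 mm and grips with 20 to 120 N. Pads are 22 mm wide; open, the fingers measure 114 mm over their backs; the gripper's body (76 mm by 85 mm) begins 54 mm behind the grasp point. The pads swing forward as they close: fully open they stand 13 mm farther back than shut.
Start: joints at [-1.363, 0.181, 1.607, -0, 1.354, -0.206], TCP at [0.231, -0.526, 0.231] pointing down, gripper open.
Joint ranges: [-2.99, 2.99], [-0.89, 2.07], [0.3, 2.58], [-1.14, 4.28], [0, 2.63], [-3.12, 3.12]. Speed limits (rad/s): [2.57, 2.57, 3.01, 3.14, 3.14, 3.14].

## Interface

Orientations are given as a unit quaternion [w, x, y, z].
In Python, from bench import ctrl, camera, calibration, order, outline_of gives the robot as it stands.
- The arm moves only by the tool move_arm, never from a script. Its argument "series" is a list that holds one entry, the list of rows, each a list of 5 numbers: the opening, from 0 (shut) to 1 (fully open), then the shift along the tool's x, y, z in mm, then the turn about the tool's z in rad. A call has exactly 10 rows; each row is the pose to reach, as a shift and turn from the pose commanded when the call began, along the tool's axes at that moment; what a row does not reach only later rows make up. A row lasts 1/12 s, in which the tool goes at most 41.7 mm and 7.16 degrees, less where a joint would pass 70% of its speed; a pose out of reach is approached as far as the arm can. A call with a gripper value outside its range is refused whole. The fingers move at their own pace and stop on an object; the grip force is fixed at half the most. Time passes only in rows, so rows that repeat a pose let the fingers close, or fill a call up. It gives the time, the measured TCP pose, the force, the opening and the grip force at its end, in the units of the state.
- ctrl.get_obs(): the state, without advancing time (a new reading comes with each control period).
- camera(name): name is "side" or "top"; returns (picture, depth): 384x512x3 uint8, blue, green, red; 384x512 float32, m along the optical axis (not along the pixel's ray), 0 where there is no reading.
- calibration(name): a dict with "intrinsics" (3x3 intrinsics, pixels), "rvec" (rotation vector, rad) and "tvec" (3), from world to camera coordinates, as OpenCV has them. Camera axes: x right, y down, z forward; pixel columns grow to the right and rows downward; lengths in m; the calibration is good to about 2 mm. A picture is of the moment at which its call begins. calibration takes no time and is no camera call.
- order.hand_in(): hands the job in; it is judged then, once.
Trained networks look in the newest picture that a camera, given by its name, has taken for a name from the list of things; names that differ only in an ending like _2 or _b are one class to them, and where a whole thing is asked for, a point or a joint stands for the part that bears it (a point fixed in the world has none). Each returns a list of dicts, best first, with "conf" (0 to 1); they miss things now and then, are a little off and sometimes report something else, mostly with a low value. They report only what shows in the picture. A call takes as long as a camera call.
- outline_of(target, camera): "region" (384x512 bool, what is visible of it) and "bbox" ([centre column, centre row, width, height] in pixels, round what is visible of it).
The state is a dict: "time_s": time; "q": joint angles; "dq": joint speeds; "joint_efforts": joint torques, N m; "eef_pos": TCP position; "eef_rot": TCP orientation; "wrist_force": force on the tool from outside, world axes, zero at the start; "torque": the same for the moment, N m; "opening": opening from 0.0 (shut) to 1.0 (fully open); "grasp_force": force on a finger pad.
Only numpy, scipy, OpenCV 4.12 (cv2) and the standard library are available. Lean on these libraries where they do the work, as an engineer would, in place of code of your own. Each camera call takes 0.05 s, during which the arm holds its last target. There are 200 camera calls.

## Task

Lay out the electrical parts on the flat white gear tray in one row along its scribed centreline: the ballast midway between the lampholder and the cable gland, the capacitor standing upright midway between the ballast and the lampholder, and the terminal block midway between the ballast and the gland, with ballast and terminal block lengthwise along the line. Then set the ignitor, right way up, centred on top of the ballast. Do not lay the capacitor over on the way, and leave the steel pot, the jar and the screwdriver where they are.

Things in the scene. Friction and masses are not known exactly. Their poses are not given: they have to be found in the camera images.
- tray: Flat white steel gear tray of a light fitting, fixed to the bench, 110 x 440 x 12 mm (x, y, z), with a thin dark centreline scribed along its length and small dark holes near its long edges. Origin: centre of its underside, on the bench; its flat top is 12 mm above. Its y axis runs along its length (the centreline), z up.
- lampholder: White ceramic lampholder fixed upright on the tray's centreline near one of its two ends (which end varies): square foot 46 x 36 mm, round body 39 mm across with a brass-ringed mouth on top, 58 mm high. Origin: centre of its underside, on the tray's top, always 180 mm from the tray's middle and so 360 mm from the gland.
- gland: Black plastic cable gland (hexagonal-looking nut and round dome) fixed upright on the tray's centreline near the other end, 40 mm across, 42 mm high. Origin: centre of its underside, on the tray's top, 180 mm from the tray's middle.
- ballast: Loose ballast: dark, heavy block of laminated steel with copper-coloured end plates, 52 x 80 x 46 mm (x, y, z), flat on top, 0.55 to 0.85 kg. Origin: centre of its underside; its y axis is its length. Grip it across its 52 mm width.
- capacitor: Loose capacitor: bare aluminium can standing upright, 40 mm in diameter, 64 mm high plus two 8 mm brass tabs on its black top, about 0.09 kg. Origin: centre of its underside; z is its axis.
- terminal_block: Loose white plastic terminal block: a long low strip with two rows of five brass screws, 24 x 60 x 22 mm (x, y, z), the upper 8 mm only 14 mm wide, about 0.05 kg. Origin: centre of its underside; its y axis is its length. Grip it across its width, low down.
- ignitor: Loose ignitor: small grey plastic box with a black stripe and three brass studs 3 mm high, 32 x 42 x 30 mm (x, y, z), about 0.08 kg. Origin: centre of its underside; y is its longer side.
- pot: Bystander: round stainless steel sugar pot with closed lid, 92 mm in diameter, 87 mm high, a small loop handle at its side. Origin: centre of its underside. Leave it alone.
- jar: Bystander: small glass jar with a steel cap, 60 mm in diameter, 75 mm high. Origin: centre of its underside. Leave it alone.
- screwdriver: Bystander: screwdriver with a yellow handle lying beyond the tray, its x axis along its length. Leave it alone.

How it is judged:
At the end, for the whole second after the job is handed in: Upright, at rest, within 15 mm of the centreline: ballast 165-195 mm from lampholder and gland, capacitor 72-108 mm from lampholder and ballast, terminal block 72-108 mm from gland and ballast; ballast, block along the tray within 0.26 rad; ignitor upright on the ballast, within 12 mm of its centre (x of ballast in the frame of tray between -0.015 and 0.015 m and z of ballast in the frame of tray between 0.008 and 0.016 m and x of capacitor in the frame of tray between -0.015 and 0.015 m and z of capacitor in the frame of tray between 0.008 and 0.016 m and x of terminal_block in the frame of tray between -0.015 and 0.015 m and z of terminal_block in the frame of tray between 0.008 and 0.016 m and angle between each of ballast, capacitor, terminal_block, ignitor's own z axis and vertical below 0.12 rad and linear speed of each of ballast, capacitor, terminal_block, ignitor below 0.01 m/s and angular speed of each of ballast, capacitor, terminal_block, ignitor below 0.1 rad/s and horizontal distance between ballast and lampholder between 0.165 and 0.195 m and horizontal distance between ballast and gland between 0.165 and 0.195 m and horizontal distance between capacitor and lampholder between 0.072 and 0.108 m and horizontal distance between capacitor and ballast between 0.072 and 0.108 m and horizontal distance between terminal_block and gland between 0.072 and 0.108 m and horizontal distance between terminal_block and ballast between 0.072 and 0.108 m and angle between the y axis of each of ballast, terminal_block and the y axis of tray, either way round below 0.26 rad and horizontal distance between ignitor and ballast below 0.012 m and z of ignitor in the frame of ballast between 0.042 and 0.05 m); the robot touches nothing.
It fails at once if pot moved by more than 25 mm (distance of pot from where it was at the start of the episode above 0.025 m).
It fails at once if jar moved by more than 25 mm (distance of jar from where it was at the start of the episode above 0.025 m).
It fails at once if screwdriver moved by more than 25 mm (distance of screwdriver from where it was at the start of the episode above 0.025 m).
It fails at once if the capacitor laid over (tilted by more than 0.9 rad) (angle between capacitor's own z axis and vertical above 0.9 rad).
It also fails if it takes over 101 s, if anything falls off the work surface, if the arm or the gripper's body presses on something with over 40 N, if the wrist force passes 120 N, or if a joint passes its speed limit or range.

## Working session

There is one attempt and no reset: what is moved stays moved. The work goes in short steps, Python scripts to look and compute and a tool call to move; the robot and the scene stay as the last step left them, time stands still between calls to the robot, and variables do not carry over. Pictures are saved under pics/ and viewed, at most 14 in all, crops included, and the job is handed in when it is done.

Besides the shell and the picture viewer there is one more tool, called after "Request:" by a JSON object that holds its "method" and its "body". move_arm: Moves the arm, as the interface text tells. Its arguments: {"type":"object","properties":{"series":{"type":"array","items":{"type":"array","items":{"type":"array","items":{"type":"number"}}}}},"required":["series"]}

```bash
mkdir -p pics; ls
python3 - <<'E'
from bench import ctrl,camera,calibration
import cv2
o=ctrl.get_obs(); print({k:(v if not hasattr(v,'tolist') else v.tolist()) for k,v in o.items()})
for n in("top","side"):
    p,d=camera(n); cv2.imwrite(f"pics/{n}0.png",p)
    c=calibration(n); print(n,c)
E
```

```text
pics
{'time_s': 0.0, 'q': [-1.3632649338232032, 0.18155891385264158, 1.6080042127877732, 2.4789853547146624e-05, 1.3538104606737509, -0.2063096214610801], 'dq': [0.0009076301973624009, -0.0006935019368022711, 4.1542214087275336e-05, -0.000912773567898756, 0.0005022616396755535, 0.001304489393308192], 'joint_efforts': [9.08985953174124e-05, -44.48719024658203, -35.13373017311096, -0.0003255841147620231, 0.008976336393970996, -6.730028161427981e-06], 'eef_pos': [0.2311258047096653, -0.5258985562795138, 0.23037594492938435], 'eef_rot': [-0.0008904739711595885, 0.9786683893617518, 0.20544437346054442, 1.1557918860078768e-05], 'wrist_force': [0.2296189849033943, -0.7258399669601634, -0.3546046102844149], 'torque': [-0.012267314028178464, 0.03972868889194435, -0.011509791126600733], 'grasp_force': 0.0, 'opening': 1.0048957304228816}
top {'intrinsics': array([[446.93437153,   0.        , 253.18892987],
       [  0.        , 446.93437153, 191.7744395 ],
       [  0.        ,   0.        ,   1.        ]]), 'rvec': array([ 2.14380349, -2.09332753,  0.20674156]), 'tvec': array([-0.00615948,  0.60423724,  1.10546224])}
side {'intrinsics': array([[386.42848031,   0.        , 259.73017566],
       [  0.        , 386.42848031, 185.73143475],
       [  0.        ,   0.        ,   1.        ]]), 'rvec': array([ 0.70184557, -2.52848542,  1.26729916]), 'tvec': array([0.51048381, 0.23792814, 0.77571616])}
```

View pics/top0.png

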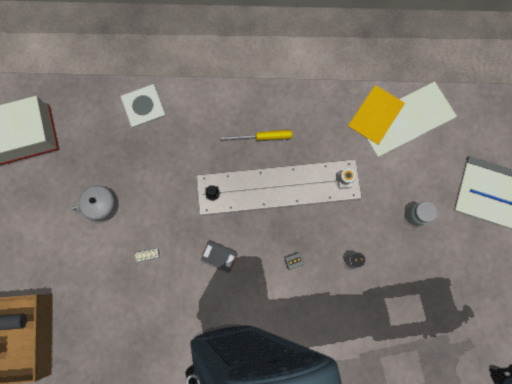

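View pics/side0.png

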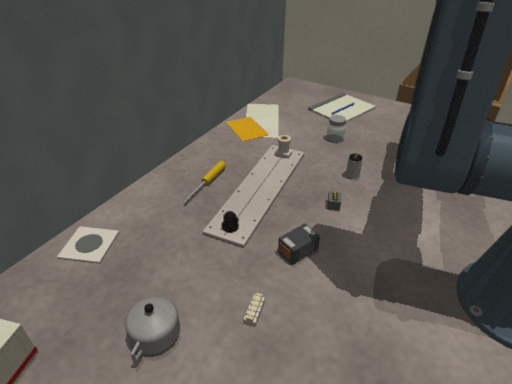

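```bash
cat > h.py <<'E'
from bench import ctrl,camera,calibration,outline_of
import numpy as np,cv2
H=dict(tray=.012,lampholder=.07,gland=.054,ballast=.046,capacitor=.064,terminal_block=.022,ignitor=.03,pot=.087,jar=.075)
def cam(n):
    c=calibration(n); return c["intrinsics"],cv2.Rodrigues(c["rvec"])[0],np.array(c["tvec"]).ravel()
def cloud(n,d):
    K,R,t=cam(n); v,u=np.mgrid[:384,:512]
    p=np.stack([(u-K[0,2])/K[0,0]*d,(v-K[1,2])/K[1,1]*d,d],-1)
    P=(p-t)@R; P[d<=0]=np.nan; return P
def find(name,n,d,zlo,zhi):
    "rect fit of the visible points within a height band"
    r=outline_of(name,n)
    if not r: return None
    P=cloud(n,d)[r[0]["region"]]; P=P[np.isfinite(P).all(1)]
    z=np.percentile(P[:,2],[5,50,95])
    Q=P[(P[:,2]>zlo)&(P[:,2]<zhi)]
    if len(Q)<8: return r[0]["conf"],z
    (cx,cy),(w,h),a=cv2.minAreaRect((Q[:,:2]*1000).astype(np.float32))
    yaw=a+90 if h>w else a   # direction of the long side, deg from world x
    return dict(conf=round(r[0]["conf"],2),bbox=np.round(r[0]["bbox"]),z=np.round(z*1000),c=np.round((cx,cy)),med=np.round(np.median(Q[:,:2],0)*1000),size=np.round((w,h)),yaw=round(yaw%180,1),n=len(Q))
E
python3 - <<'E'
from h import *
for n in("top","side"):
    p,d=camera(n)
    for k,h in H.items(): print(n,k,find(k,n,d,h-.008 if n=="top" else 0.002,h+.012))
E
```

```text
top tray {'conf': 0.64, 'bbox': array([277., 188., 159.,  56.]), 'z': array([ 6., 11., 15.]), 'c': array([630., -60.]), 'med': array([629., -54.]), 'size': array([113., 440.]), 'yaw': 97.1, 'n': 5866}
top lampholder {'conf': 0.58, 'bbox': array([346., 179.,  21.,  22.]), 'z': array([16., 66., 72.]), 'c': array([ 653., -238.]), 'med': array([ 653., -238.]), 'size': array([37., 37.]), 'yaw': 82.2, 'n': 178}
top gland None
top ballast {'conf': 0.95, 'bbox': array([219., 256.,  37.,  31.]), 'z': array([41., 45., 48.]), 'c': array([438.,  92.]), 'med': array([438.,  93.]), 'size': array([81., 53.]), 'yaw': 66.7, 'n': 629}
top capacitor (0.75, array([0.0354125 , 0.04458142, 0.04803332]))
top terminal_block {'conf': 0.72, 'bbox': array([147., 256.,  24.,  16.]), 'z': array([ 7., 18., 24.]), 'c': array([439., 284.]), 'med': array([439., 284.]), 'size': array([22., 61.]), 'yaw': 102.3, 'n': 144}
top ignitor {'conf': 0.73, 'bbox': array([298., 259.,  19.,  18.]), 'z': array([ 1., 29., 33.]), 'c': array([ 431., -103.]), 'med': array([ 430., -102.]), 'size': array([32., 42.]), 'yaw': 111.5, 'n':
[... 1541 characters left out ...]
438., 286.]), 'med': array([434., 291.]), 'size': array([25., 61.]), 'yaw': 102.6, 'n': 423}
side ignitor {'conf': 0.59, 'bbox': array([336., 202.,  21.,  24.]), 'z': array([ 1., 27., 32.]), 'c': array([ 431., -109.]), 'med': array([426., -88.]), 'size': array([36., 61.]), 'yaw': 104.3, 'n': 227}
side pot {'conf': 0.73, 'bbox': array([203., 181.,  43.,  44.]), 'z': array([ 0., 20., 26.]), 'c': array([770.,   5.]), 'med': array([769., -33.]), 'size': array([ 25., 198.]), 'yaw': 94.7, 'n': 267}
side jar {'conf': 0.73, 'bbox': array([335., 126.,  19.,  30.]), 'z': array([ 7., 47., 76.]), 'c': array([ 559., -428.]), 'med': array([ 554., -414.]), 'size': array([53., 54.]), 'yaw': 137.6, 'n': 424}
```

The top view shows the tray at (278,187), with the gland at (212,192) and the lampholder at (346,177). The ballast is at (219,256), the block at (147,256), the ignitor at (294,261) and the capacitor at (355,260). The pot, jar and screwdriver are clear of all of these. I'll fix the capacitor position and work out the first moves.

```bash
cat >> h.py <<'E'
def pose():
    o=ctrl.get_obs(); w,x,y,z=o["eef_rot"]; 
    return np.array(o["eef_pos"])*1000, np.degrees(np.arctan2(2*(y*z+w*x)*0+1-2*(x*x+z*z),2*(x*y-w*z))),o
def go(pts,start=None):
    "pts: (x,y,z mm, direction of tool y deg); prints each shift from the previous point"
    p,a,o=pose()
    if start: p,a=np.array(start[:3],float),start[3]
    for q in pts:
        t=np.radians(a); ty=np.array([np.cos(t),np.sin(t)]); tx=np.array([-ty[1],ty[0]])
        d=np.array(q[:3])-p; tr=-(((q[3]-a)+90)%180-90)
        print(q,"shift",np.round([tx@d[:2],ty@d[:2],-d[2]],1),"turn",round(np.radians(tr),3)," end ydir",round(a-tr,1))
        p,a=np.array(q[:3],float),a-tr
E
python3 - <<'E'
from h import *
from scipy.optimize import least_squares
p,d=camera("side"); r=outline_of("capacitor","side")[0]
P=cloud("side",d)[r["region"]]*1000; P=P[(P[:,2]>12)&(P[:,2]<55)]
f=least_squares(lambda c:np.hypot(P[:,0]-c[0],P[:,1]-c[1])-20,[430,-255],loss="soft_l1"); print(f.x,np.abs(f.fun).mean())
p,d=camera("top"); r=outline_of("capacitor","top"); print([(x["conf"],x["bbox"]) for x in r])
C=cloud("top",d)*1000; m=(np.abs(C[...,0]-432)<45)&(np.abs(C[...,1]+258)<45)&(C[...,2]>50); print(m.sum(),np.median(C[m],0),C[m].min(0),C[m].max(0))
p,a,o=pose();print(p,a,np.degrees(np.arctan2(*o["eef_pos"][1::-1])))
go([(340,-200,230,-45),(438,92,130,-23.3),(438,92,11,-23.3)])
E
```

```text
[ 434.90639682 -260.11850367] 1.171429467296811
[(0.55, [357.0, 259.2, 20.7, 11.7])]
202 [ 436.48059355 -257.92175547   62.25514853] [ 417.08127564 -278.78464318   50.7500975 ] [ 454.86800928 -239.21742714   73.90006216]
[ 231.20565368 -526.46010111  231.26805524] -66.28911525287121 -66.29034415812805
(340, -200, 230, -45) shift [ 230.9 -255.2    1.3] turn -0.372  end ydir -45.0
(438, 92, 130, -23.3) shift [ 275.8 -137.2  100. ] turn -0.379  end ydir -23.3
(438, 92, 11, -23.3) shift [  0.   0. 119.] turn -0.0  end ydir -23.3
```

Request:
{"method": "move_arm", "body": {"series": [[[1,231,-255,0,-0.372],[1,231,-255,0,-0.372],[1,231,-255,0,-0.372],[1,231,-255,0,-0.372],[1,231,-255,0,-0.372],[1,231,-255,0,-0.372],[1,231,-255,0,-0.372],[1,231,-255,0,-0.372],[1,231,-255,0,-0.372],[1,231,-255,0,-0.372]]]}}

```text
time_s: 2.13
eef_pos: [0.3409, -0.1976, 0.2315]
eef_rot: [0.0, 0.923, 0.385, 0.0]
wrist_force: [-0.2, -0.5, -0.3]
opening: 0.998
grasp_force: 0.0
```

Request:
{"method": "move_arm", "body": {"series": [[[1,276,-137,100,-0.379],[1,276,-137,100,-0.379],[1,276,-137,100,-0.379],[1,276,-137,100,-0.379],[1,276,-137,100,-0.379],[1,276,-137,100,-0.379],[1,276,-137,100,-0.379],[1,276,-137,100,-0.379],[1,276,-137,100,-0.379],[1,276,-137,100,-0.379]]]}}

```text
time_s: 2.97
eef_pos: [0.4386, 0.0922, 0.1304]
eef_rot: [-0.0, 0.834, 0.551, -0.001]
wrist_force: [-0.5, -0.5, 0.4]
opening: 1.0
grasp_force: 0.0
```

Run:
```python
from h import *
p,d=camera("side"); cv2.imwrite("pics/s1.png",p)
print(find("ballast","side",d,.038,.052)); print(pose()[:2])
go([(438,92,11,-23.3)])
```

```text
{'conf': 0.76, 'bbox': array([299., 244.,  41.,  39.]), 'z': array([ 8., 44., 47.]), 'c': array([437.,  96.]), 'med': array([435., 100.]), 'size': array([82., 53.]), 'yaw': 67.9, 'n': 649}
(array([438.80364808,  90.75328186, 131.33367301]), np.float64(-23.291611062305737))
(438, 92, 11, -23.3) shift [  0.8  -1.2 120.3] turn 0.0  end ydir -23.3
```

View pics/s1.png

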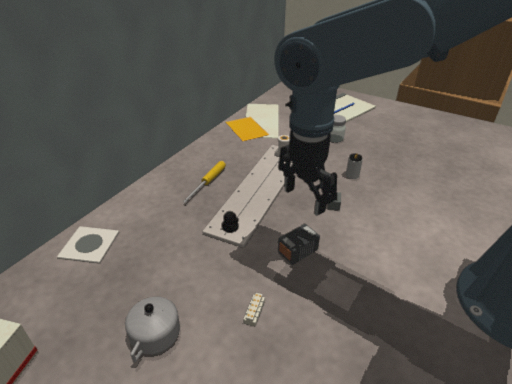

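The gripper stands above the ballast (299,244), with its fingers astride the ballast's width. I'll descend and grip.

Request:
{"method": "move_arm", "body": {"series": [[[1,2,-1,30,0],[1,2,-1,60,0],[1,2,-1,90,0],[1,2,-1,108,0],[1,2,-1,118,0],[1,2,-1,118,0],[0,2,-1,118,0],[0,2,-1,118,0],[0,2,-1,118,0],[0,2,-1,118,0]]]}}

```text
time_s: 3.9
eef_pos: [0.4395, 0.0939, 0.0151]
eef_rot: [0.001, 0.835, 0.55, 0.001]
wrist_force: [-1.7, -1.3, 6.1]
opening: 0.602
grasp_force: 62.7
```

Request:
{"method": "move_arm", "body": {"series": [[[0,0,0,0,0],[0,0,0,0,0],[0,0,0,-5,0],[0,0,0,-15,0],[0,0,0,-30,0],[0,0,0,-50,0],[0,0,0,-70,0],[0,0,0,-90,0],[0,0,0,-90,0],[0,0,0,-90,0]]]}}

```text
time_s: 4.73
eef_pos: [0.4389, 0.0942, 0.1042]
eef_rot: [0.001, 0.835, 0.55, 0.001]
wrist_force: [-1.0, 0.3, -8.1]
opening: 0.602
grasp_force: 65.2
```

Run:
```python
from h import *
p,d=camera("side"); cv2.imwrite("pics/s2.png",p)
print(find("ballast","side",d,.05,.2)); print(find("gland","side",d,.02,.06)); p,a,o=pose();print(p,a,o["opening"],o["grasp_force"],o["wrist_force"])
go([(560,30,110,-5),(630,-60,100,7.1),(630,-60,27,7.1)])
```

```text
{'conf': 0.87, 'bbox': array([301., 216.,  41.,  40.]), 'z': array([ 93., 128., 136.]), 'c': array([432., 105.]), 'med': array([438., 122.]), 'size': array([75., 88.]), 'yaw': 180.0, 'n': 898}
{'conf': 0.74, 'bbox': array([336., 201.,  13.,  20.]), 'z': array([ 5., 28., 33.]), 'c': array([ 422., -102.]), 'med': array([424., -92.]), 'size': array([25., 42.]), 'yaw': 96.8, 'n': 110}
[436.69565018  94.29420214 101.81561082] -23.260062001317095 0.5993696871497511 65.18797159194946 [-0.13994499  0.65333749 -7.64848232]
(560, 30, 110, -5) shift [-10.4 138.7  -8.2] turn -0.319  end ydir -5.0
(630, -60, 100, 7.1) shift [-83.6  77.6  10. ] turn -0.211  end ydir 7.1
(630, -60, 27, 7.1) shift [ 0.  0. 73.] turn -0.0  end ydir 7.1
```

View pics/s2.png

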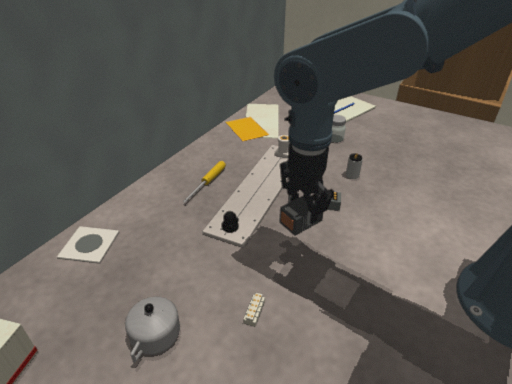

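The ballast is lifted level (301,216). I'll carry it above the middle of the tray.

Request:
{"method": "move_arm", "body": {"series": [[[0,-3,10,0,-0.02],[0,-8,28,0,-0.06],[0,-16,57,0,-0.13],[0,-25,90,0,-0.2],[0,-34,123,0,-0.28],[0,-43,156,0,-0.35],[0,-53,189,0,-0.42],[0,-61,217,0,-0.49],[0,-66,236,0,-0.531],[0,-66,236,0,-0.531]]]}}

```text
time_s: 5.72
eef_pos: [0.6311, -0.063, 0.1013]
eef_rot: [0.0, 0.662, 0.75, -0.0]
wrist_force: [-0.6, 0.1, -8.3]
opening: 0.601
grasp_force: 65.8
```

Run:
```python
from h import *
for n in("top","side"):
    p,d=camera(n); cv2.imwrite(f"pics/{n}3.png",p)
    print(n,find("ballast",n,d,.04,.2))
p,d=camera("side");print(find("gland","side",d,.02,.06));print(find("lampholder","side",d,.02,.08));print(find("tray","side",d,.008,.016))
p,a,o=pose();print(p,a)
go([(630,-60,25,7.1)])
```

```text
top {'conf': 0.6, 'bbox': array([283., 178.,  37.,  21.]), 'z': array([ 92., 130., 134.]), 'c': array([619., -61.]), 'med': array([618., -40.]), 'size': array([90., 39.]), 'yaw': 74.5, 'n': 224}
side {'conf': 0.74, 'bbox': array([259., 156.,  26.,  31.]), 'z': array([ 93., 128., 133.]), 'c': array([625., -58.]), 'med': array([621., -27.]), 'size': array([53., 85.]), 'yaw': 100.0, 'n': 590}
{'conf': 0.72, 'bbox': array([231., 223.,  18.,  22.]), 'z': array([16., 34., 55.]), 'c': array([604., 123.]), 'med': array([600., 128.]), 'size': array([35., 31.]), 'yaw': 27.8, 'n': 234}
{'conf': 0.62, 'bbox': array([284., 147.,   9.,  18.]), 'z': array([15., 29., 68.]), 'c': array([ 647., -238.]), 'med': array([ 639., -227.]), 'size': array([39., 37.]), 'yaw': 89.8, 'n': 127}
{'conf': 0.73, 'bbox': array([254., 198.,  98.,  94.]), 'z': array([ 8., 12., 14.]), 'c': array([629., -58.]), 'med': array([616.,   3.]), 'size': array([111., 441.]), 'yaw': 97.1, 'n': 3263}
[628.32998226 -58.84696291 103.01490739] 7.199095179557984
(630, -60, 25, 7.1) shift [-1.4  1.5 78. ] turn 0.002  end ydir 7.1
```

View pics/side3.png

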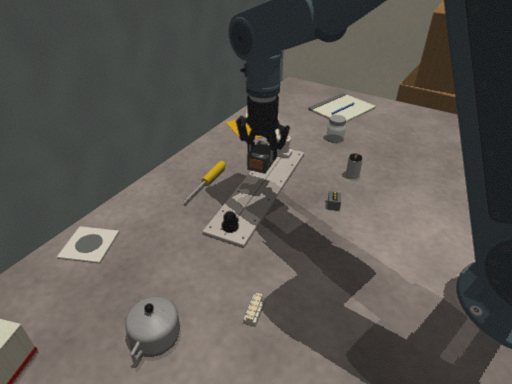

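The ballast hangs over the tray's middle, in line with it. I'll lower and release it.

Request:
{"method": "move_arm", "body": {"series": [[[0,0,1,15,0],[0,0,1,35,0],[0,0,1,52,0],[0,0,1,65,0],[0,0,1,72,0],[0,0,1,76,0],[0,0,1,77,0],[0,0,1,77,0],[1,0,1,77,0],[1,0,1,77,0]]]}}

```text
time_s: 6.95
eef_pos: [0.632, -0.0601, 0.0284]
eef_rot: [0.002, 0.662, 0.75, 0.001]
wrist_force: [0.4, 1.5, 0.7]
opening: 0.856
grasp_force: 0.0
```

Request:
{"method": "move_arm", "body": {"series": [[[1,0,0,0,0],[1,0,0,0,0],[1,0,0,-20,0],[1,0,0,-50,0],[1,0,0,-90,0],[1,0,0,-120,0],[1,0,0,-120,0],[1,0,0,-120,0],[1,0,0,-120,0],[1,0,0,-120,0]]]}}

```text
time_s: 7.78
eef_pos: [0.629, -0.0593, 0.1448]
eef_rot: [-0.001, 0.662, 0.75, -0.001]
wrist_force: [-0.1, -0.2, -0.9]
opening: 1.004
grasp_force: 0.0
```

Run:
```python
from h import *
for n in("top","side"):
    p,d=camera(n); cv2.imwrite(f"pics/{n}4.png",p)
    print(n,find("ballast",n,d,.05,.07))
p,a,o=pose();print(p,a)
go([(500,290,145,12.4),(439,285,100,12.4),(439,285,4,12.4)])
```

```text
top {'conf': 0.78, 'bbox': array([279., 182.,  35.,  16.]), 'z': array([47., 57., 62.]), 'c': array([630., -60.]), 'med': array([633., -41.]), 'size': array([87., 34.]), 'yaw': 74.3, 'n': 192}
side {'conf': 0.56, 'bbox': array([262., 179.,  29.,  35.]), 'z': array([16., 54., 59.]), 'c': array([628., -60.]), 'med': array([625., -54.]), 'size': array([53., 84.]), 'yaw': 98.4, 'n': 393}
[629.2782961  -59.35040145 144.87487598] 7.1591714221634675
(500, 290, 145, 12.4) shift [ 3.627e+02 -8.470e+01 -1.000e-01] turn -0.091  end ydir 12.4
(439, 285, 100, 12.4) shift [  8.2 -60.7  45. ] turn -0.0  end ydir 12.4
(439, 285, 4, 12.4) shift [ 0.  0. 96.] turn -0.0  end ydir 12.4
```

The ballast is on its mark, so the terminal block is next.

Request:
{"method": "move_arm", "body": {"series": [[[1,363,-85,0,-0.091],[1,363,-85,0,-0.091],[1,363,-85,0,-0.091],[1,363,-85,0,-0.091],[1,363,-85,0,-0.091],[1,363,-85,0,-0.091],[1,363,-85,0,-0.091],[1,363,-85,0,-0.091],[1,363,-85,0,-0.091],[1,363,-85,0,-0.091]]]}}

```text
time_s: 8.82
eef_pos: [0.4969, 0.2959, 0.1458]
eef_rot: [-0.001, 0.624, 0.781, 0.0]
wrist_force: [-0.5, -0.4, 0.1]
opening: 1.0
grasp_force: 0.0
```

Request:
{"method": "move_arm", "body": {"series": [[[1,4,-30,20,0],[1,8,-61,45,0],[1,8,-61,45,0],[1,8,-61,45,0],[1,8,-61,45,0],[1,8,-61,45,0],[1,8,-61,45,0],[1,8,-61,45,0],[1,8,-61,45,0],[1,8,-61,45,0]]]}}

```text
time_s: 9.65
eef_pos: [0.4397, 0.2848, 0.1016]
eef_rot: [0.0, 0.627, 0.779, 0.0]
wrist_force: [1.2, 0.7, -0.1]
opening: 0.996
grasp_force: 0.0
```

Run:
```python
from h import *
for n in("top","side"):
    p,d=camera(n); cv2.imwrite(f"pics/{n}5.png",p)
    print(n,find("terminal_block",n,d,.01,.03))
p,a,o=pose();print(p,a)
p,d=camera("top");print(find("ballast","top",d,.05,.07),find("gland","top",d,.03,.07))
go([(439,285,3,12.4)])
```

```text
top {'conf': 0.76, 'bbox': array([150., 255.,  21.,  10.]), 'z': array([ 9., 18., 24.]), 'c': array([440., 279.]), 'med': array([439., 277.]), 'size': array([24., 48.]), 'yaw': 102.8, 'n': 159}
side {'conf': 0.96, 'bbox': array([254., 309.,  24.,  31.]), 'z': array([ 1., 16., 23.]), 'c': array([438., 285.]), 'med': array([435., 290.]), 'size': array([24., 62.]), 'yaw': 103.0, 'n': 367}
[439.16272417 284.77319182 101.32289943] 12.37143485307258
{'conf': 0.67, 'bbox': array([278., 184.,  37.,  22.]), 'z': array([26., 56., 60.]), 'c': array([630., -61.]), 'med': array([629., -59.]), 'size': array([53., 84.]), 'yaw': 98.1, 'n': 599} {'conf': 0.66, 'bbox': array([213., 191.,  11.,  15.]), 'z': array([19., 48., 55.]), 'c': array([608., 118.]), 'med': array([605., 116.]), 'size': array([30., 32.]), 'yaw': 93.2, 'n': 134}
(439, 285, 3, 12.4) shift [ 0.2 -0.  98.3] turn -0.0  end ydir 12.4
```

View pics/top5.png

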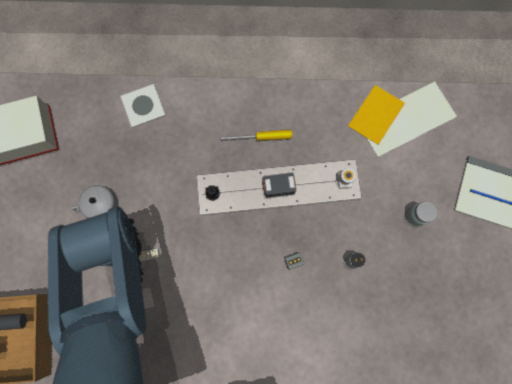

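The top view shows the ballast on the centreline at (279,184), and the gripper over the block at (150,255). I'll descend, grip and lift.

Request:
{"method": "move_arm", "body": {"series": [[[1,0,0,30,0],[1,0,0,60,0],[1,0,0,82,0],[1,0,0,93,0],[1,0,0,98,0],[1,0,0,98,0],[0,0,0,98,0],[0,0,0,98,0],[0,0,0,98,0],[0,0,0,98,0]]]}}

```text
time_s: 10.83
eef_pos: [0.44, 0.2851, 0.0044]
eef_rot: [0.001, 0.627, 0.779, 0.001]
wrist_force: [-0.4, -0.3, -0.2]
opening: 0.454
grasp_force: 0.0
```

Request:
{"method": "move_arm", "body": {"series": [[[0,0,0,0,0],[0,0,0,0,0],[0,0,0,0,0],[0,0,0,-5,0],[0,0,0,-20,0],[0,0,0,-45,0],[0,0,0,-75,0],[0,0,0,-100,0],[0,0,0,-100,0],[0,0,0,-100,0]]]}}

```text
time_s: 11.67
eef_pos: [0.4403, 0.2852, 0.1052]
eef_rot: [0.001, 0.627, 0.779, 0.002]
wrist_force: [0.2, 0.3, -1.2]
opening: 0.256
grasp_force: 58.9
```

Run:
```python
from h import *
p,d=camera("side"); cv2.imwrite("pics/s6.png",p)
print(find("terminal_block","side",d,.05,.2))
p,a,o=pose();print(p,a,o["opening"],o["grasp_force"])
go([(619,29,103,7.1),(619,29,16,7.1)])
```

```text
{'conf': 0.66, 'bbox': array([252., 276.,  20.,  33.]), 'z': array([104., 120., 124.]), 'c': array([439., 290.]), 'med': array([435., 302.]), 'size': array([25., 56.]), 'yaw': 106.8, 'n': 355}
[438.30718685 284.49240724 102.56067293] 12.375410840089213 0.26118270124253024 58.863701820373535
(619, 29, 103, 7.1) shift [-288.3  121.7   -0.4] turn 0.092  end ydir 7.1
(619, 29, 16, 7.1) shift [ 0.  0. 87.] turn -0.0  end ydir 7.1
```

View pics/s6.png

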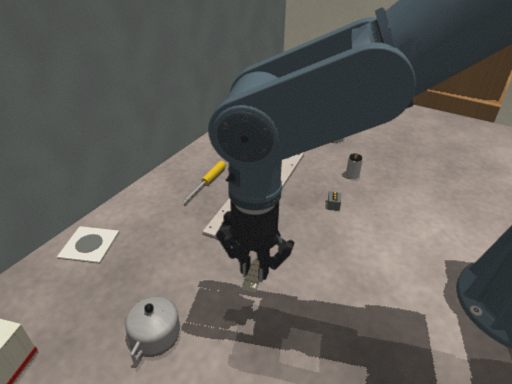

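The block is held (252,276). I'll carry it to its mark.

Request:
{"method": "move_arm", "body": {"series": [[[0,-12,5,0,0.004],[0,-35,15,0,0.01],[0,-69,29,0,0.02],[0,-107,45,0,0.035],[0,-144,61,0,0.045],[0,-181,76,0,0.06],[0,-219,92,0,0.07],[0,-253,107,0,0.08],[0,-278,117,0,0.09],[0,-289,121,0,0.092]]]}}

```text
time_s: 12.6
eef_pos: [0.6204, 0.0238, 0.1017]
eef_rot: [-0.0, 0.663, 0.748, -0.001]
wrist_force: [-0.6, 0.9, -0.3]
opening: 0.255
grasp_force: 58.9
```

Run:
```python
from h import *
for n in("top","side"):
    p,d=camera(n); cv2.imwrite(f"pics/{n}7.png",p)
    print(n,find("terminal_block",n,d,.08,.2))
p,a,o=pose();print(p,a,o["opening"],o["grasp_force"])
go([(619,29,16,7.1)])
```

```text
top (0.55, array([0.10953653, 0.10999549, 0.11128785]))
side {'conf': 0.58, 'bbox': array([244., 177.,  11.,  18.]), 'z': array([100., 112., 120.]), 'c': array([612.,  39.]), 'med': array([611.,  52.]), 'size': array([39., 23.]), 'yaw': 86.8, 'n': 130}
[617.76706241  28.89671665 101.87342922] 7.086333707487868 0.2564647485162001 58.87040197849274
(619, 29, 16, 7.1) shift [-0.   1.2 85.9] turn -0.0  end ydir 7.1
```

Request:
{"method": "move_arm", "body": {"series": [[[0,0,1,20,0],[0,0,1,45,0],[0,0,1,65,0],[0,0,1,77,0],[0,0,1,83,0],[0,0,1,85,0],[0,0,1,86,0],[0,0,1,86,0],[1,0,1,86,0],[1,0,1,86,0]]]}}

```text
time_s: 13.63
eef_pos: [0.6211, 0.0285, 0.0186]
eef_rot: [0.001, 0.662, 0.75, 0.001]
wrist_force: [-0.1, -0.5, 0.3]
opening: 0.534
grasp_force: 0.0
```

Request:
{"method": "move_arm", "body": {"series": [[[1,0,0,0,0],[1,0,0,0,0],[1,0,0,-10,0],[1,0,0,-40,0],[1,0,0,-80,0],[1,0,0,-120,0],[1,0,0,-140,0],[1,0,0,-140,0],[1,0,0,-140,0],[1,0,0,-140,0]]]}}

```text
time_s: 14.47
eef_pos: [0.6195, 0.0286, 0.1568]
eef_rot: [-0.0, 0.662, 0.75, -0.0]
wrist_force: [-0.3, 0.9, -0.8]
opening: 1.0
grasp_force: 0.0
```

Run:
```python
from h import *
p,a,o=pose();print(p,a)
p,d=camera("side");print(find("terminal_block","side",d,.02,.05))
p,d=camera("side");print(find("capacitor","side",d,.01,.08))
go([(510,-250,158,-10),(436,-259,150,-20),(436,-259,22,-20)])
```

```text
[619.49098312  28.62478246 156.75163029] 7.101376401982005
{'conf': 0.51, 'bbox': array([247., 202.,  17.,  17.]), 'z': array([15., 28., 35.]), 'c': array([617.,  30.]), 'med': array([614.,  35.]), 'size': array([22., 60.]), 'yaw': 96.7, 'n': 169}
{'conf': 0.83, 'bbox': array([352., 165.,  17.,  27.]), 'z': array([ 5., 43., 65.]), 'c': array([ 435., -257.]), 'med': array([ 432., -245.]), 'size': array([39., 41.]), 'yaw': 131.9, 'n': 298}
(510, -250, 158, -10) shift [-263.1 -142.7   -2.5] turn 0.299  end ydir -10.0
(436, -259, 150, -20) shift [-21.7 -71.3   8. ] turn 0.175  end ydir -20.0
(436, -259, 22, -20) shift [  0.   0. 128.] turn -0.0  end ydir -20.0
```

The block is placed. The capacitor is next: approach from above and look from close by.

Request:
{"method": "move_arm", "body": {"series": [[[1,-263,-143,0,0.299],[1,-263,-143,0,0.299],[1,-263,-143,0,0.299],[1,-263,-143,0,0.299],[1,-263,-143,0,0.299],[1,-263,-143,0,0.299],[1,-263,-143,0,0.299],[1,-263,-143,0,0.299],[1,-263,-143,0,0.299],[1,-263,-143,0,0.299]]]}}

```text
time_s: 15.5
eef_pos: [0.5104, -0.2499, 0.1564]
eef_rot: [-0.001, 0.767, 0.642, 0.0]
wrist_force: [-0.4, -0.3, 0.1]
opening: 1.002
grasp_force: 0.0
```

Request:
{"method": "move_arm", "body": {"series": [[[1,-11,-36,4,0.09],[1,-22,-71,8,0.175],[1,-22,-71,8,0.175],[1,-22,-71,8,0.175],[1,-22,-71,8,0.175],[1,-22,-71,8,0.175],[1,-22,-71,8,0.175],[1,-22,-71,8,0.175],[1,-22,-71,8,0.175],[1,-22,-71,8,0.175]]]}}

```text
time_s: 16.33
eef_pos: [0.4375, -0.2593, 0.1493]
eef_rot: [0.0, 0.819, 0.573, 0.0]
wrist_force: [-0.0, 0.3, -0.7]
opening: 0.999
grasp_force: 0.0
```

Run:
```python
from h import *
for n in("top","side"):
    p,d=camera(n); cv2.imwrite(f"pics/{n}8.png",p)
    if n=="top": print(find("terminal_block",n,d,.02,.05))
print(find("capacitor","side",d,.01,.08))
p,a,o=pose();print(p,a)
go([(436,-259,22,-20)])
```

```text
{'conf': 0.76, 'bbox': array([247., 191.,  21.,  10.]), 'z': array([10., 28., 35.]), 'c': array([621.,  28.]), 'med': array([619.,  28.]), 'size': array([25., 60.]), 'yaw': 98.0, 'n': 200}
{'conf': 0.55, 'bbox': array([355., 165.,  14.,  28.]), 'z': array([ 6., 41., 65.]), 'c': array([ 434., -254.]), 'med': array([ 432., -245.]), 'size': array([35., 37.]), 'yaw': 131.4, 'n': 283}
[ 437.11530009 -259.41711631  149.26250958] -20.054025244420977
(436, -259, 22, -20) shift [  0.   -1.2 127.3] turn -0.001  end ydir -20.0
```

View pics/side8.png

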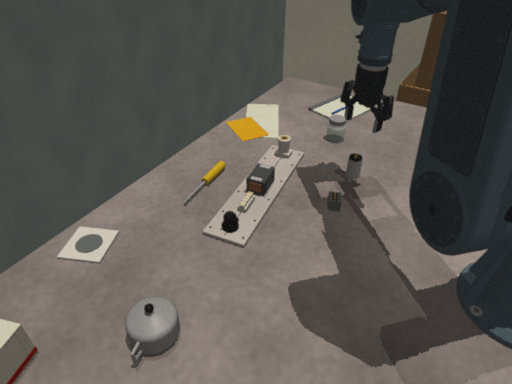

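The view shows the block and ballast in place on the line. The open fingers are right above the capacitor, which stands at (354,166).

Request:
{"method": "move_arm", "body": {"series": [[[1,0,-1,30,0],[1,0,-1,60,0],[1,0,-1,90,0],[1,0,-1,115,0],[1,0,-1,127,0],[1,0,-1,127,0],[0,0,-1,127,0],[0,0,-1,127,0],[0,0,-1,127,0],[0,0,-1,127,0]]]}}

```text
time_s: 17.37
eef_pos: [0.4372, -0.26, 0.024]
eef_rot: [0.001, 0.819, 0.573, 0.0]
wrist_force: [-2.3, 3.0, 42.5]
opening: 0.457
grasp_force: 52.9
```

Request:
{"method": "move_arm", "body": {"series": [[[0,0,0,0,0],[0,0,0,0,0],[0,0,0,-5,0],[0,0,0,-20,0],[0,0,0,-40,0],[0,0,0,-65,0],[0,0,0,-90,0],[0,0,0,-110,0],[0,0,0,-110,0],[0,0,0,-110,0]]]}}

```text
time_s: 18.2
eef_pos: [0.4369, -0.2597, 0.134]
eef_rot: [0.002, 0.819, 0.573, 0.0]
wrist_force: [0.4, 0.2, -0.8]
opening: 0.457
grasp_force: 60.4
```

Run:
```python
from h import *
p,d=camera("side"); cv2.imwrite("pics/s9.png",p)
print(find("capacitor","side",d,.05,.25))
p,a,o=pose();print(p,a,o["opening"],o["grasp_force"])
go([(641,-149,132,7.1),(641,-149,34,7.1)])
```

```text
{'conf': 0.57, 'bbox': array([358., 129.,  12.,  26.]), 'z': array([117., 151., 176.]), 'c': array([ 437., -253.]), 'med': array([ 435., -243.]), 'size': array([33., 40.]), 'yaw': 122.0, 'n': 297}
[ 435.58344167 -258.53830543  131.57443135] -20.053341707876235 0.4527552098080419 60.35468816757202
(641, -149, 132, 7.1) shift [173.3 155.4  -0.4] turn -0.474  end ydir 7.1
(641, -149, 34, 7.1) shift [ 0.  0. 98.] turn -0.0  end ydir 7.1
```

View pics/s9.png

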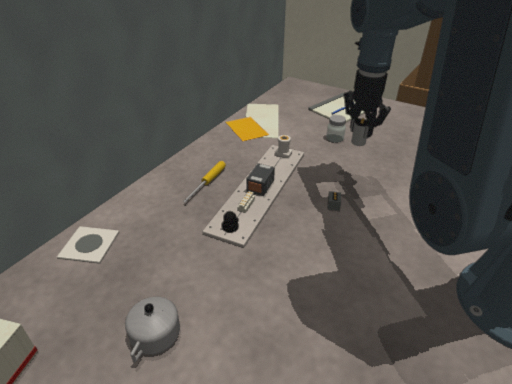

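The capacitor is lifted upright (358,131). I'll carry it over the tray.

Request:
{"method": "move_arm", "body": {"series": [[[0,6,5,0,-0.02],[0,18,16,0,-0.05],[0,38,34,0,-0.1],[0,62,56,0,-0.17],[0,87,78,0,-0.24],[0,111,100,0,-0.3],[0,135,121,0,-0.37],[0,156,140,0,-0.43],[0,169,152,0,-0.465],[0,173,155,0,-0.474]]]}}

```text
time_s: 19.13
eef_pos: [0.6427, -0.1471, 0.1303]
eef_rot: [-0.001, 0.66, 0.751, 0.0]
wrist_force: [-1.5, 0.7, -1.5]
opening: 0.452
grasp_force: 60.5
```

Run:
```python
from h import *
for n in("top","side"):
    p,d=camera(n); cv2.imwrite(f"pics/{n}10.png",p)
    print(n,find("capacitor",n,d,.08,.25),find("lampholder",n,d,.02,.08))
p,a,o=pose();print(p,a,o["opening"],o["grasp_force"])
go([(641,-149,34,7.1)])
```

```text
top None {'conf': 0.55, 'bbox': array([343., 178.,  13.,  23.]), 'z': array([21., 65., 72.]), 'c': array([ 653., -229.]), 'med': array([ 652., -228.]), 'size': array([24., 43.]), 'yaw': 170.4, 'n': 166}
side {'conf': 0.91, 'bbox': array([273., 130.,  10.,  29.]), 'z': array([111., 147., 172.]), 'c': array([ 637., -145.]), 'med': array([ 633., -134.]), 'size': array([36., 39.]), 'yaw': 136.3, 'n': 341} {'conf': 0.51, 'bbox': array([282., 147.,  10.,  20.]), 'z': array([17., 38., 71.]), 'c': array([ 652., -236.]), 'med': array([ 645., -226.]), 'size': array([46., 38.]), 'yaw': 8.7, 'n': 213}
[ 639.94486919 -150.30188736  131.81877826] 7.0158401039196585 0.45416499624567275 60.47891020774841
(641, -149, 34, 7.1) shift [ 1.2  1.2 97.8] turn -0.001  end ydir 7.1
```

View pics/side10.png

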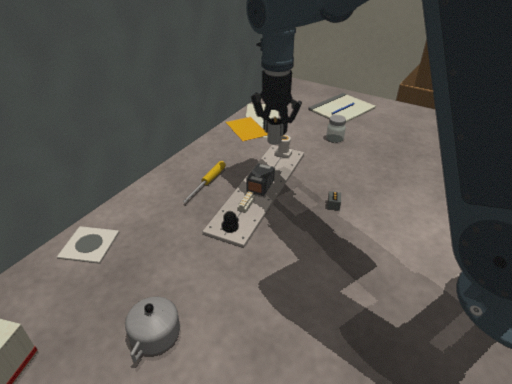

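The capacitor hangs upright over the line between the ballast and the lampholder (275,130). I'll lower and release it.

Request:
{"method": "move_arm", "body": {"series": [[[0,1,0,20,0],[0,1,0,45,0],[0,1,0,68,0],[0,1,0,83,0],[0,1,0,91,0],[0,1,0,95,0],[0,1,0,97,0],[0,1,0,97.5,0],[0,1,0,97.5,0],[1,1,0,97.5,0]]]}}

```text
time_s: 20.27
eef_pos: [0.6418, -0.1492, 0.036]
eef_rot: [0.001, 0.662, 0.749, 0.0]
wrist_force: [-0.3, -1.1, 1.8]
opening: 0.578
grasp_force: 0.0
```

Request:
{"method": "move_arm", "body": {"series": [[[1,0,0,0,0],[1,0,0,0,0],[1,0,0,0,0],[1,0,0,-10,0],[1,0,0,-40,0],[1,0,0,-80,0],[1,0,0,-110,0],[1,0,0,-120,0],[1,0,0,-120,0],[1,0,0,-120,0]]]}}

```text
time_s: 21.1
eef_pos: [0.641, -0.1487, 0.1552]
eef_rot: [0.0, 0.662, 0.75, 0.0]
wrist_force: [-0.3, 1.1, -0.3]
opening: 0.996
grasp_force: 0.0
```

Run:
```python
from h import *
p,d=camera("side"); print(find("capacitor","side",d,.02,.1)); print(find("ignitor","side",d,.005,.04))
p,a,o=pose();print(p,a)
go([(431,-103,120,21.5),(431,-103,8,21.5)])
```

```text
{'conf': 0.77, 'bbox': array([274., 157.,  13.,  26.]), 'z': array([22., 61., 78.]), 'c': array([ 640., -160.]), 'med': array([ 632., -138.]), 'size': array([ 39., 121.]), 'yaw': 100.0, 'n': 271}
{'conf': 0.47, 'bbox': array([332., 200.,  14.,  23.]), 'z': array([ 4., 28., 32.]), 'c': array([ 430., -100.]), 'med': array([427., -89.]), 'size': array([32., 45.]), 'yaw': 113.5, 'n': 217}
[ 639.47324724 -148.12675601  152.21902146] 7.100825345715375
(431, -103, 120, 21.5) shift [  70.6 -201.3   32.2] turn -0.251  end ydir 21.5
(431, -103, 8, 21.5) shift [  0.   0. 112.] turn -0.0  end ydir 21.5
```

Request:
{"method": "move_arm", "body": {"series": [[[1,71,-201,32,-0.251],[1,71,-201,32,-0.251],[1,71,-201,32,-0.251],[1,71,-201,32,-0.251],[1,71,-201,32,-0.251],[1,71,-201,32,-0.251],[1,71,-201,32,-0.251],[1,71,-201,32,-0.251],[1,71,-201,32,-0.251],[1,71,-201,32,-0.251]]]}}

```text
time_s: 22.08
eef_pos: [0.4342, -0.1038, 0.1232]
eef_rot: [0.001, 0.563, 0.827, 0.0]
wrist_force: [0.5, 0.3, -0.3]
opening: 0.999
grasp_force: 0.0
```

Run:
```python
from h import *
p,d=camera("top"); cv2.imwrite("pics/top11.png",p); print(find("capacitor","top",d,.065,.1)); print(find("ignitor","top",d,.022,.04)); print(find("ballast","top",d,.05,.07));print(find("terminal_block","top",d,.02,.05))
p,a,o=pose();print(p,a)
go([(431,-103,6,21.5)])
```

```text
{'conf': 0.69, 'bbox': array([315., 181.,  20.,  13.]), 'z': array([12., 73., 78.]), 'c': array([ 640., -148.]), 'med': array([ 639., -148.]), 'size': array([36., 37.]), 'yaw': 93.9, 'n': 179}
None
{'conf': 0.82, 'bbox': array([280., 183.,  36.,  26.]), 'z': array([31., 56., 60.]), 'c': array([629., -60.]), 'med': array([629., -61.]), 'size': array([52., 81.]), 'yaw': 99.1, 'n': 592}
{'conf': 0.5, 'bbox': array([245., 191.,  18.,   9.]), 'z': array([14., 29., 36.]), 'c': array([620.,  28.]), 'med': array([619.,  28.]), 'size': array([26., 59.]), 'yaw': 96.5, 'n': 198}
[ 433.1747617  -103.26597509  122.78151897] 21.49470362477088
(431, -103, 6, 21.5) shift [  1.   -1.9 116.8] turn -0.0  end ydir 21.5
```

View pics/top11.png

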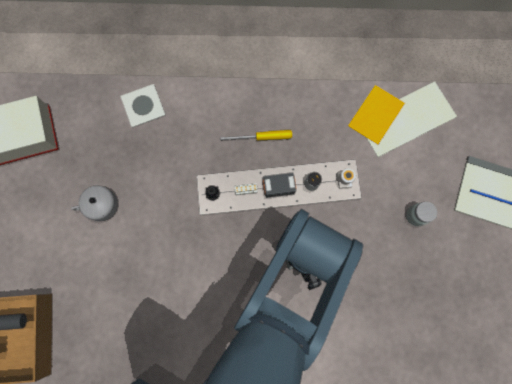

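The block (245,189), ballast (279,184) and capacitor (314,180) are in a row on the line. Now I'll grip the ignitor.

Request:
{"method": "move_arm", "body": {"series": [[[1,1,-1,30,0],[1,1,-1,60,0],[1,1,-1,90,0],[1,1,-1,108,0],[1,1,-1,115,0],[1,1,-1,115,0],[0,1,-1,115,0],[0,1,-1,115,0],[0,1,-1,115,0],[0,1,-1,115,0]]]}}

```text
time_s: 23.17
eef_pos: [0.4324, -0.1031, 0.009]
eef_rot: [0.001, 0.563, 0.827, 0.0]
wrist_force: [0.1, -0.7, 0.3]
opening: 0.457
grasp_force: 0.0
```

Request:
{"method": "move_arm", "body": {"series": [[[0,0,0,0,0],[0,0,0,0,0],[0,0,0,0,0],[0,0,0,-5,0],[0,0,0,-20,0],[0,0,0,-45,0],[0,0,0,-75,0],[0,0,0,-105,0],[0,0,0,-130,0],[0,0,0,-130,0]]]}}

```text
time_s: 24.0
eef_pos: [0.4346, -0.1042, 0.1435]
eef_rot: [0.005, 0.563, 0.827, 0.001]
wrist_force: [1.1, -0.9, -1.4]
opening: 0.358
grasp_force: 59.5
```

Run:
```python
from h import *
p,d=camera("side"); cv2.imwrite("pics/s12.png",p)
print(find("ignitor","side",d,.05,.25))
p,a,o=pose();print(p,a,o["opening"],o["grasp_force"])
go([(629,-60,138,8.1),(629,-60,65,8.1)])
```

```text
{'conf': 0.56, 'bbox': array([338., 159.,  18.,  22.]), 'z': array([139., 160., 166.]), 'c': array([431., -99.]), 'med': array([427., -88.]), 'size': array([32., 39.]), 'yaw': 111.6, 'n': 236}
[ 432.04095333 -102.87441247  138.98676283] 21.49141089632226 0.3627791216959928 59.462708830833435
(629, -60, 138, 8.1) shift [-32.3 199.    1. ] turn 0.234  end ydir 8.1
(629, -60, 65, 8.1) shift [ 0.  0. 73.] turn -0.0  end ydir 8.1
```

View pics/s12.png

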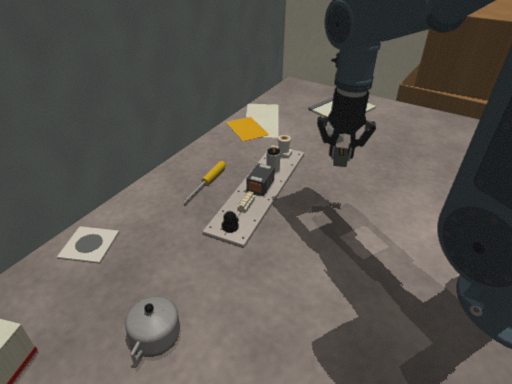

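The ignitor is held level (343,152). I'll carry it over the ballast.

Request:
{"method": "move_arm", "body": {"series": [[[0,-2,10,0,0.01],[0,-5,30,0,0.04],[0,-10,58,0,0.07],[0,-15,90,0,0.1],[0,-20,122,0,0.14],[0,-25,154,0,0.18],[0,-29,178,0,0.21],[0,-32,193,0,0.225],[0,-32,199,0,0.234],[0,-32,199,0,0.234]]]}}

```text
time_s: 24.93
eef_pos: [0.6283, -0.0585, 0.1354]
eef_rot: [-0.001, 0.655, 0.755, -0.001]
wrist_force: [-0.9, 0.1, -0.9]
opening: 0.362
grasp_force: 59.6
```

Run:
```python
from h import *
for n in("top","side"):
    p,d=camera(n); cv2.imwrite(f"pics/{n}13.png",p)
    print(n,find("ignitor",n,d,.1,.25))
C=cloud("side",d)*1000
m=(np.hypot(C[...,0]-629,C[...,1]+60)<40)&(C[...,2]>90)&(C[...,2]<175); print("lowest z",np.percentile(C[m][:,2],[1,3,5]))
p,a,o=pose();print(p,a,o["opening"],o["grasp_force"])
go([(629,-60,65,8.1)])
```

```text
top None
side {'conf': 0.48, 'bbox': array([258., 146.,  16.,  21.]), 'z': array([132., 152., 159.]), 'c': array([623., -55.]), 'med': array([623., -41.]), 'size': array([32., 39.]), 'yaw': 94.0, 'n': 202}
lowest z [128.69851861 131.06453276 131.99335952]
[627.07841335 -59.48217061 137.09196832] 8.063997026999811 0.3651840253342741 59.57161009311676
(629, -60, 65, 8.1) shift [-0.8  1.8 72.1] turn -0.001  end ydir 8.1
```

View pics/side13.png

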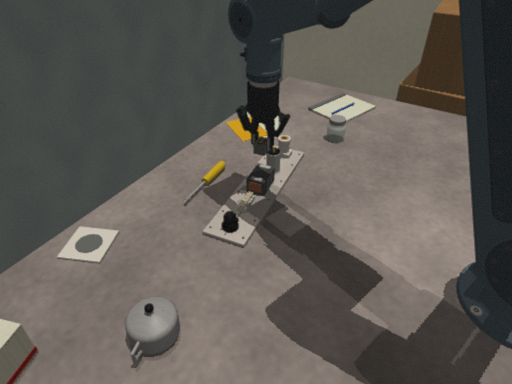

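The ignitor hangs just above the ballast. It was lifted 130 mm and the ballast top is at 58 mm, so I'll lower it 72 mm and release.

Request:
{"method": "move_arm", "body": {"series": [[[0,0,1,15,0],[0,0,1,33,0],[0,0,1,49,0],[0,0,1,60,0],[0,0,1,67,0],[0,0,1,70,0],[0,0,1,71.5,0],[0,0,1,71.5,0],[0,0,1,71.5,0],[1,0,1,71.5,0]]]}}

```text
time_s: 25.97
eef_pos: [0.6298, -0.0595, 0.0671]
eef_rot: [0.001, 0.656, 0.755, 0.0]
wrist_force: [0.8, -0.2, -0.1]
opening: 0.491
grasp_force: 0.0
```

Request:
{"method": "move_arm", "body": {"series": [[[1,0,0,0,0],[1,0,0,0,0],[1,0,0,0,0],[1,0,0,-5,0],[1,0,0,-25,0],[1,0,0,-60,0],[1,0,0,-100,0],[1,0,0,-120,0],[1,0,0,-120,0],[1,0,0,-120,0]]]}}

```text
time_s: 26.8
eef_pos: [0.6305, -0.0596, 0.1887]
eef_rot: [0.002, 0.655, 0.755, 0.001]
wrist_force: [0.7, -0.2, -0.3]
opening: 0.999
grasp_force: 0.0
```

Request:
{"method": "move_arm", "body": {"series": [[[1,0,-30,0,0],[1,0,-60,0,0],[1,0,-100,0,0],[1,0,-140,0,0],[1,0,-180,0,0],[1,0,-200,0,0],[1,0,-200,0,0],[1,0,-200,0,0],[1,0,-200,0,0],[1,0,-200,0,0]]]}}

```text
time_s: 27.63
eef_pos: [0.432, -0.0874, 0.186]
eef_rot: [-0.0, 0.655, 0.755, 0.0]
wrist_force: [0.2, 0.2, -0.2]
opening: 0.997
grasp_force: 0.0
```

Run:
```python
from h import *
p,d=camera("top"); pt=p
for k,l,h in(("ignitor",.08,.1),("ballast",.05,.065),("capacitor",.065,.09),("terminal_block",.02,.045),("lampholder",.06,.08),("gland",.04,.06)): print(k,find(k,"top",d,l,h))
p,d=camera("side"); print(find("ignitor","side",d,.08,.1))
cv2.imwrite("pics/f.png",np.hstack([cv2.resize(pt[140:240,180:380],(400,200)),cv2.resize(p[110:250,190:330],(200,200))]))
```

```text
ignitor {'conf': 0.73, 'bbox': array([282., 183.,  18.,  16.]), 'z': array([57., 86., 91.]), 'c': array([629., -60.]), 'med': array([628., -60.]), 'size': array([33., 42.]), 'yaw': 96.9, 'n': 204}
ballast {'conf': 0.81, 'bbox': array([278., 183.,  30.,  24.]), 'z': array([32., 56., 60.]), 'c': array([628., -60.]), 'med': array([622., -49.]), 'size': array([52., 80.]), 'yaw': 96.6, 'n': 297}
capacitor {'conf': 0.65, 'bbox': array([315., 183.,  19.,  14.]), 'z': array([23., 74., 78.]), 'c': array([ 639., -148.]), 'med': array([ 638., -149.]), 'size': array([37., 36.]), 'yaw': 4.3, 'n': 172}
terminal_block {'conf': 0.77, 'bbox': array([248., 190.,  23.,  12.]), 'z': array([18., 30., 36.]), 'c': array([620.,  28.]), 'med': array([618.,  28.]), 'size': array([25., 59.]), 'yaw': 98.2, 'n': 195}
lampholder {'conf': 0.76, 'bbox': array([345., 180.,  20.,  17.]), 'z': array([18., 67., 72.]), 'c': array([ 654., -238.]), 'med': array([ 652., -237.]), 'size': array([37., 37.]), 'yaw': 135.8, 'n': 174}
gland {'conf': 0.75, 'bbox': array([212., 194.,  15.,  15.]), 'z': array([13., 47., 55.]), 'c': array([608., 118.]), 'med': array([607., 117.]), 'size': array([30., 30.]), 'yaw': 7.0, 'n': 113}
{'conf': 0.71, 'bbox': array([259., 168.,  17.,  23.]), 'z': array([59., 83., 89.]), 'c': array([627., -58.]), 'med': array([624., -54.]), 'size': array([32., 46.]), 'yaw': 94.3, 'n': 139}
```

View pics/f.png

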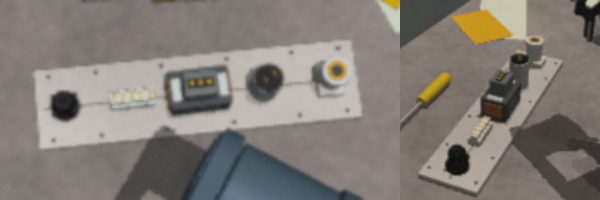

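The picture and the measurements agree. The row runs gland, block, ballast with the ignitor upright on top, capacitor, lampholder. All parts are within a few mm of their marks, and the arm is clear.

```bash
python3 -c "
from bench import order
print(order.hand_in())"
```

```text
the job is handed in; nothing more can be done
None
```

The job is handed in: ballast, capacitor and terminal block stand on the tray's centreline within about 2 mm of their marks, the ignitor sits upright on the ballast, and the pot, jar and screwdriver were left alone; the hand-in call returned no verdict.

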